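Pack an interlocked layer of cartons into the fence corner of a packing board

TASK

Get this order ready for shipping: first put the brush and the paint tube that were left on the packing board into the black tray, lying flat. Then seat a carton square and flush in the fence corner, long side against the far fence, and build one tight interlocked layer from it with all the cartons on the bench: two end to end along the far fence, the rest (one to three) turned a quarter and side by side in front of them, starting at the side fence, every carton right way up, flat on the board, square and pushed up against the fence and its neighbours. Leave everything else on the bench where it stands.

Things in the scene. Friction and masses are not known exactly. Their poses are not given: they have to be found in the camera images.
- board: fixed plywood packing board, 230 (x) x 270 (y) x 15 mm thick, origin at the centre of its underside. Fence strips 20 mm wide stand 20 mm above its top face: one along the far edge (inner face at board x = +95 mm, over the whole width) and one along the left edge (inner face at board y = +115 mm); they meet in the far left corner. The near and right edges are open
- back1 (a point): point on the packing board's top face (same axes as the board) where the centre of the underside of the first carton (long side against the far fence, end against the left fence) belongs
- back2 (a point): point on the packing board's top face (same axes as the board) where the centre of the underside of the second carton (end to end with the first, long side against the far fence) belongs
- front1 (a point): point on the packing board's top face (same axes as the board) where the centre of the underside of the third carton (turned: long side against the left fence, end against the first carton) belongs
- front2 (a point): point on the packing board's top face (same axes as the board) where the centre of the underside of the fourth carton if there is one (beside the third, turned the same way) belongs
- front3 (a point): point on the packing board's top face (same axes as the board) where the centre of the underside of the fifth carton if there is one (beside the fourth, turned the same way) belongs
- box1: cardboard carton with a strip of white tape along its top and a small label, all cartons alike, 90 (its x) x 60 (its y) x 45 mm high, 220 g; origin at the centre of its underside, z up; None if there is no such carton today
- box2: cardboard carton with a strip of white tape along its top and a small label, all cartons alike, 90 (its x) x 60 (its y) x 45 mm high, 220 g; origin at the centre of its underside, z up; None if there is no such carton today
- box3: cardboard carton with a strip of white tape along its top and a small label, all cartons alike, 90 (its x) x 60 (its y) x 45 mm high, 220 g; origin at the centre of its underside, z up; None if there is no such carton today
- box4: cardboard carton with a strip of white tape along its top and a small label, all cartons alike, 90 (its x) x 60 (its y) x 45 mm high, 220 g; origin at the centre of its underside, z up; None if there is no such carton today
- box5: cardboard carton with a strip of white tape along its top and a small label, all cartons alike, 90 (its x) x 60 (its y) x 45 mm high, 220 g; origin at the centre of its underside, z up; None if there is no such carton today
- tube: paint tube of bare metal with a white paper band and black cap, lying; 133 mm long along its x (crimped end at x = -64, cap end at x = +69), 30 mm wide (34 at the crimp), 22 mm thick; origin on its underside below the middle of the body; 110 g
- brush: flat wide paint brush, lying; 148 mm long along its x; wooden handle from x = -74 to +10 mm, 20 mm wide and 14 mm thick; then steel ferrule and bristle head 46 mm wide, 14 mm thick, to x = +74 mm; origin on its underside (centre of mass near x = 0); 70 g
- tray: fixed open black plastic tray, 190 (x) x 160 (y) x 45 mm high, walls and floor 5 mm; origin at the centre of its underside
- tray_in (a point): centre of the tray's inner floor, axes as the tray's
- cup1: bystander: white paint cup, 72 mm wide, 90 mm high, origin at the centre of its underside
- cup2: bystander: white paint cup like the other
- water: bystander: green water bottle, 64 mm wide, 190 mm high, origin at the centre of its underside
- ink: bystander: amber ink jar with black cap, 44 mm wide, 65 mm high, origin at the centre of its underside
Things that resemble listed ones, but are neither listed nor needed, are in the scene too. Leave any purple look-alike of the brush alone. There is more than one size of the tube; the job needs the smaller.

How it is judged:
On the way, in this order (a step that is already met when the one before it is completed fails the run):
1. the brush and the paint tube lie in the tray (x of brush in the frame of tray_in between -0.06 and 0.06 m and y of brush in the frame of tray_in between -0.07 and 0.07 m and z of each of brush, tube in the frame of tray_in below 0.022 m and angle between each of brush, tube's own x axis and vertical above 1.35 rad and linear speed of each of brush, tube below 0.05 m/s and x of tube in the frame of tray_in between -0.06 and 0.06 m and y of tube in the frame of tray_in between -0.07 and 0.07 m), for 0.3 s.
2. the first carton sits square and flush in the fence corner (((distance between box1 and back1 below 0.005 m and angle between the x axis of box1 and the y axis of board, either way round below 0.045 rad and angle between box1's own z axis and vertical below 0.08 rad) or (distance between box2 and back1 below 0.005 m and angle between the x axis of box2 and the y axis of board, either way round below 0.045 rad and angle between box2's own z axis and vertical below 0.08 rad) or (distance between box3 and back1 below 0.005 m and angle between the x axis of box3 and the y axis of board, either way round below 0.045 rad and angle between box3's own z axis and vertical below 0.08 rad) or (distance between box4 and back1 below 0.005 m and angle between the x axis of box4 and the y axis of board, either way round below 0.045 rad and angle between box4's own z axis and vertical below 0.08 rad) or (distance between box5 and back1 below 0.005 m and angle between the x axis of box5 and the y axis of board, either way round below 0.045 rad and angle between box5's own z axis and vertical below 0.08 rad))), for 0.2 s.
At the end, for the whole second after the job is handed in: Brush and tube lie flat in the tray; two cartons along the far fence from the corner, all others turned in front of them from the left fence on without a gap; every carton within 5 mm of its place, square within 0.045 rad, upright, flat on the board, at rest (all of step 1 and ((distance between box1 and back1 below 0.005 m and angle between the x axis of box1 and the y axis of board, either way round below 0.045 rad and angle between box1's own z axis and vertical below 0.08 rad) or (distance between box2 and back1 below 0.005 m and angle between the x axis of box2 and the y axis of board, either way round below 0.045 rad and angle between box2's own z axis and vertical below 0.08 rad) or (distance between box3 and back1 below 0.005 m and angle between the x axis of box3 and the y axis of board, either way round below 0.045 rad and angle between box3's own z axis and vertical below 0.08 rad) or (distance between box4 and back1 below 0.005 m and angle between the x axis of box4 and the y axis of board, either way round below 0.045 rad and angle between box4's own z axis and vertical below 0.08 rad) or (distance between box5 and back1 below 0.005 m and angle between the x axis of box5 and the y axis of board, either way round below 0.045 rad and angle between box5's own z axis and vertical below 0.08 rad)) and ((distance between box1 and back2 below 0.005 m and angle between the x axis of box1 and the y axis of board, either way round below 0.045 rad and angle between box1's own z axis and vertical below 0.08 rad) or (distance between box2 and back2 below 0.005 m and angle between the x axis of box2 and the y axis of board, either way round below 0.045 rad and angle between box2's own z axis and vertical below 0.08 rad) or (distance between box3 and back2 below 0.005 m and angle between the x axis of box3 and the y axis of board, either way round below 0.045 rad and angle between box3's own z axis and vertical below 0.08 rad) or (distance between box4 and back2 below 0.005 m and angle between the x axis of box4 and the y axis of board, either way round below 0.045 rad and angle between box4's own z axis and vertical below 0.08 rad) or (distance between box5 and back2 below 0.005 m and angle between the x axis of box5 and the y axis of board, either way round below 0.045 rad and angle between box5's own z axis and vertical below 0.08 rad)) and ((distance between box1 and front1 below 0.005 m and angle between the x axis of box1 and the x axis of board, either way round below 0.045 rad and angle between box1's own z axis and vertical below 0.08 rad) or (distance between box2 and front1 below 0.005 m and angle between the x axis of box2 and the x axis of board, either way round below 0.045 rad and angle between box2's own z axis and vertical below 0.08 rad) or (distance between box3 and front1 below 0.005 m and angle between the x axis of box3 and the x axis of board, either way round below 0.045 rad and angle between box3's own z axis and vertical below 0.08 rad) or (distance between box4 and front1 below 0.005 m and angle between the x axis of box4 and the x axis of board, either way round below 0.045 rad and angle between box4's own z axis and vertical below 0.08 rad) or (distance between box5 and front1 below 0.005 m and angle between the x axis of box5 and the x axis of board, either way round below 0.045 rad and angle between box5's own z axis and vertical below 0.08 rad)) and (not ((distance between box1 and front3 below 0.005 m and angle between the x axis of box1 and the x axis of board, either way round below 0.045 rad and angle between box1's own z axis and vertical below 0.08 rad) or (distance between box2 and front3 below 0.005 m and angle between the x axis of box2 and the x axis of board, either way round below 0.045 rad and angle between box2's own z axis and vertical below 0.08 rad) or (distance between box3 and front3 below 0.005 m and angle between the x axis of box3 and the x axis of board, either way round below 0.045 rad and angle between box3's own z axis and vertical below 0.08 rad) or (distance between box4 and front3 below 0.005 m and angle between the x axis of box4 and the x axis of board, either way round below 0.045 rad and angle between box4's own z axis and vertical below 0.08 rad) or (distance between box5 and front3 below 0.005 m and angle between the x axis of box5 and the x axis of board, either way round below 0.045 rad and angle between box5's own z axis and vertical below 0.08 rad)) or ((distance between box1 and front2 below 0.005 m and angle between the x axis of box1 and the x axis of board, either way round below 0.045 rad and angle between box1's own z axis and vertical below 0.08 rad) or (distance between box2 and front2 below 0.005 m and angle between the x axis of box2 and the x axis of board, either way round below 0.045 rad and angle between box2's own z axis and vertical below 0.08 rad) or (distance between box3 and front2 below 0.005 m and angle between the x axis of box3 and the x axis of board, either way round below 0.045 rad and angle between box3's own z axis and vertical below 0.08 rad) or (distance between box4 and front2 below 0.005 m and angle between the x axis of box4 and the x axis of board, either way round below 0.045 rad and angle between box4's own z axis and vertical below 0.08 rad) or (distance between box5 and front2 below 0.005 m and angle between the x axis of box5 and the x axis of board, either way round below 0.045 rad and angle between box5's own z axis and vertical below 0.08 rad))) and ((distance between box1 and back1 below 0.005 m and angle between the x axis of box1 and the y axis of board, either way round below 0.045 rad and angle between box1's own z axis and vertical below 0.08 rad) or (distance between box1 and back2 below 0.005 m and angle between the x axis of box1 and the y axis of board, either way round below 0.045 rad and angle between box1's own z axis and vertical below 0.08 rad) or (distance between box1 and front1 below 0.005 m and angle between the x axis of box1 and the x axis of board, either way round below 0.045 rad and angle between box1's own z axis and vertical below 0.08 rad) or (distance between box1 and front2 below 0.005 m and angle between the x axis of box1 and the x axis of board, either way round below 0.045 rad and angle between box1's own z axis and vertical below 0.08 rad) or (distance between box1 and front3 below 0.005 m and angle between the x axis of box1 and the x axis of board, either way round below 0.045 rad and angle between box1's own z axis and vertical below 0.08 rad)) and ((distance between box2 and back1 below 0.005 m and angle between the x axis of box2 and the y axis of board, either way round below 0.045 rad and angle between box2's own z axis and vertical below 0.08 rad) or (distance between box2 and back2 below 0.005 m and angle between the x axis of box2 and the y axis of board, either way round below 0.045 rad and angle between box2's own z axis and vertical below 0.08 rad) or (distance between box2 and front1 below 0.005 m and angle between the x axis of box2 and the x axis of board, either way round below 0.045 rad and angle between box2's own z axis and vertical below 0.08 rad) or (distance between box2 and front2 below 0.005 m and angle between the x axis of box2 and the x axis of board, either way round below 0.045 rad and angle between box2's own z axis and vertical below 0.08 rad) or (distance between box2 and front3 below 0.005 m and angle between the x axis of box2 and the x axis of board, either way round below 0.045 rad and angle between box2's own z axis and vertical below 0.08 rad)) and ((distance between box3 and back1 below 0.005 m and angle between the x axis of box3 and the y axis of board, either way round below 0.045 rad and angle between box3's own z axis and vertical below 0.08 rad) or (distance between box3 and back2 below 0.005 m and angle between the x axis of box3 and the y axis of board, either way round below 0.045 rad and angle between box3's own z axis and vertical below 0.08 rad) or (distance between box3 and front1 below 0.005 m and angle between the x axis of box3 and the x axis of board, either way round below 0.045 rad and angle between box3's own z axis and vertical below 0.08 rad) or (distance between box3 and front2 below 0.005 m and angle between the x axis of box3 and the x axis of board, either way round below 0.045 rad and angle between box3's own z axis and vertical below 0.08 rad) or (distance between box3 and front3 below 0.005 m and angle between the x axis of box3 and the x axis of board, either way round below 0.045 rad and angle between box3's own z axis and vertical below 0.08 rad)) and ((distance between box4 and back1 below 0.005 m and angle between the x axis of box4 and the y axis of board, either way round below 0.045 rad and angle between box4's own z axis and vertical below 0.08 rad) or (distance between box4 and back2 below 0.005 m and angle between the x axis of box4 and the y axis of board, either way round below 0.045 rad and angle between box4's own z axis and vertical below 0.08 rad) or (distance between box4 and front1 below 0.005 m and angle between the x axis of box4 and the x axis of board, either way round below 0.045 rad and angle between box4's own z axis and vertical below 0.08 rad) or (distance between box4 and front2 below 0.005 m and angle between the x axis of box4 and the x axis of board, either way round below 0.045 rad and angle between box4's own z axis and vertical below 0.08 rad) or (distance between box4 and front3 below 0.005 m and angle between the x axis of box4 and the x axis of board, either way round below 0.045 rad and angle between box4's own z axis and vertical below 0.08 rad)) and ((distance between box5 and back1 below 0.005 m and angle between the x axis of box5 and the y axis of board, either way round below 0.045 rad and angle between box5's own z axis and vertical below 0.08 rad) or (distance between box5 and back2 below 0.005 m and angle between the x axis of box5 and the y axis of board, either way round below 0.045 rad and angle between box5's own z axis and vertical below 0.08 rad) or (distance between box5 and front1 below 0.005 m and angle between the x axis of box5 and the x axis of board, either way round below 0.045 rad and angle between box5's own z axis and vertical below 0.08 rad) or (distance between box5 and front2 below 0.005 m and angle between the x axis of box5 and the x axis of board, either way round below 0.045 rad and angle between box5's own z axis and vertical below 0.08 rad) or (distance between box5 and front3 below 0.005 m and angle between the x axis of box5 and the x axis of board, either way round below 0.045 rad and angle between box5's own z axis and vertical below 0.08 rad)) and linear speed of each of box1, box2, box3, box4, box5 below 0.02 m/s); the robot touches nothing.
It fails at once if a bystander (cup1) is knocked over or shifted by more than 50 mm (angle between cup1's own z axis and vertical above 0.6 rad or distance of cup1 from where it was at the start of the episode above 0.05 m).
It fails at once if a bystander (cup2) is knocked over or shifted by more than 50 mm (angle between cup2's own z axis and vertical above 0.6 rad or distance of cup2 from where it was at the start of the episode above 0.05 m).
It fails at once if a bystander (water) is knocked over or shifted by more than 50 mm (angle between water's own z axis and vertical above 0.6 rad or distance of water from where it was at the start of the episode above 0.05 m).
It fails at once if a bystander (ink) is knocked over or shifted by more than 50 mm (angle between ink's own z axis and vertical above 0.6 rad or distance of ink from where it was at the start of the episode above 0.05 m).
Of box1, box2, box3, box4, box5 only 3 to 5 are there at a start; the rules pass over those that are not, and their reading is None.
At some moment in a run one of box1, box2, box3, box4, box5 may be knocked a few centimetres aside while the robot is not near it.
Once in a run the grip may slacken for a moment while it holds something.
It also fails if it takes over 210 s, if anything falls off the work surface, if the arm or the gripper's body presses on something with over 40 N, if the wrist force passes 120 N, or if a joint passes its speed limit or range.

ROBOT

A 7-joint arm with a two-finger parallel gripper is mounted at the origin on the work surface. World frame = base frame: x ahead of the robot, y to its left, z up, the work surface at z = 0. Lengths are in m, angles in rad, forces in N, time in s.
With the tool pointing down it reaches from about 0.425 to 0.95 m from the base axis. Payload 4.7 kg.
Tool frame: the origin (TCP) lies on the front face of the gripper's body, between the roots of the fingers; the fingertips stand 73 mm ahead of it and the grasp point (between the pads) lies 54 mm ahead of it; z points along the fingers, y is the line along which they close (so a half turn about z gives the same grasp; the last joint's range is limited). The gripper opens to 85 mm and grips with 20 to 120 N. Pads are 22 mm wide; open, the fingers measure 114 mm over their backs; the gripper's body (76 mm by 85 mm) begins 54 mm behind the grasp point. The pads swing forward as they close: fully open they stand 13 mm farther back than shut.
Start: joints at [1.174, 0.469, -0.049, 1.532, 0.024, 1.141, -0.082], TCP at [0.243, -0.63, 0.304] pointing down, gripper open.
Joint ranges: [-2.59, 2.59], [-0.33, 1.99], [-1.39, 1.29], [0.1, 2.45], [-1.04, 4.18], [0.21, 1.99], [-2.66, 2.66]. Speed limits (rad/s): [2.57, 2.57, 3.14, 3.14, 3.14, 3.14, 3.14].

INTERFACE

Orientations are given as a 3x3 rotation matrix whose columns are the frame's x, y, z axes.
In Python, from rig import telemetry, cams, robot gives the robot as it stands. The module is installed in compiled form; this text tells all that it offers.
- The arm moves only by the tool send_rows, never from a script. Its argument "targets" is a list of rows, each a list of 5 numbers: the shift along the tool's x, y, z normalised to -1 to 1, where 1 is 0.12 m, then the turn about the tool's z normalised to -1 to 1, where 1 is 6 degrees, then the opening, from 0 (shut) to 1 (fully open). In form: [[dx, dy, dz, spin, gripper], ...]. A call has 1 to 20 rows; each row shifts and turns the commanded pose from where the row before left it, along the tool's axes as they then stand; what a row does not reach is not made up. A row lasts 1/8 s, in which the tool goes at most 62.5 mm and 10.7 degrees, less where a joint would pass 70% of its speed; a pose out of reach is approached as far as the arm can. A call with a number of a shift or a turn outside -1 to 1 is refused whole. A call with a gripper value outside its range is refused whole. The fingers move at their own pace and stop on an object; "newtons" is the grip in N (left out, the last holds). Time passes only in rows, so rows that do not move let the fingers close. It gives the time, the measured TCP pose, the force, the opening and the grip force at its end, in the units of the state.
- telemetry.get_state(): the state, without advancing time (a new reading comes with each control period).
- cams.camera(name): name is "scene" or "side" or "wrist"; returns a dict with "img" (384x512x3 uint8, blue, green, red), "intrinsics" (3x3 intrinsics, pixels), "k1" (the pictures are not rectified: a ray, as slopes to the right and down, at radius r is drawn at 1 + k1 r^2 times it, then the intrinsics apply), "eye" and "orientation" of the camera in the world. Camera axes: x right, y up, looking along -z (the intrinsics and any distortion apply to the point x, -y, -z); pixel columns grow to the right and rows downward; lengths in m; the calibration is good to about 2 mm. A picture is of the moment at which its call begins. There is no depth.
- robot.close_job(): hands the job in; it is judged then, once.
The state is a dict: "clock": time; "qpos": joint angles; "joint_vel": joint speeds; "joint_torque": joint torques, N m; "tcp_pos": TCP position; "ee_rot": TCP orientation; "wrist_force": force on the tool from outside, world axes, zero at the start; "wrist_torque": the same for the moment, N m; "opening": finger opening in m; "grip_force": force on a finger pad.
Only numpy, scipy, OpenCV 4.12 (cv2) and the standard library are available. Lean on these libraries where they do the work, as an engineer would, in place of code of your own. Each camera call takes 0.05 s, during which the arm holds its last target. There are 200 camera calls.

## Working session

There is one attempt and no reset: what is moved stays moved. The work goes in short steps, Python scripts to look and compute and a tool call to move; the robot and the scene stay as the last step left them, time stands still between calls to the robot, and variables do not carry over. Pictures are saved under pics/ and viewed, at most 14 in all, crops included, and the job is handed in when it is done.

Besides the shell and the picture viewer there is one more tool, called after ">>>" by a JSON object that holds its "method" and its "body". send_rows: Moves the arm, as the interface text tells. Its arguments: {"type":"object","properties":{"targets":{"type":"array"},"newtons":{"type":"number"}},"required":["targets"]}

```bash
mkdir -p pics; cat > h.py <<'E'
import numpy as np, cv2
from rig import telemetry, cams, robot
def grab(n,save=None):
    c=cams.camera(n)
    if save: cv2.imwrite('pics/'+save,c['img'])
    return c
def ray(c,uv):
    K=np.array(c['intrinsics']);uv=np.atleast_2d(np.array(uv,float))
    d=np.stack([(uv[:,0]-K[0,2])/K[0,0],(uv[:,1]-K[1,2])/K[1,1]],1)
    s=d.copy()
    for _ in range(20): s=d/(1+c['k1']*(s**2).sum(1,keepdims=True))
    v=np.c_[s[:,0],-s[:,1],-np.ones(len(s))]@np.array(c['orientation']).T
    return np.array(c['eye']),v
def onz(c,uv,z):
    e,v=ray(c,uv); return (e+v*((z-e[2])/v[:,2:]))[:,:2]
def proj(c,P):
    K=np.array(c['intrinsics']);p=(np.atleast_2d(P)-np.array(c['eye']))@np.array(c['orientation'])
    s=np.c_[p[:,0]/-p[:,2],-p[:,1]/-p[:,2]]
    s=s*(1+c['k1']*(s**2).sum(1,keepdims=True))
    return np.c_[s[:,0]*K[0,0]+K[0,2],s[:,1]*K[1,1]+K[1,2]]
def tri(c1,uv1,c2,uv2):
    e1,v1=ray(c1,uv1);e2,v2=ray(c2,uv2);out=[]
    for a,b in zip(v1,v2):
        t=np.linalg.lstsq(np.c_[a,-b],e2-e1,rcond=None)[0]
        out.append(np.r_[(e1+a*t[0]+e2+b*t[1])/2,np.linalg.norm(e1+a*t[0]-e2-b*t[1])])
    return np.array(out)
E
python3 - <<'E'
from h import *
for n in ['scene','side','wrist']:
    c=grab(n,n+'0.png');print(n,c['intrinsics'],c['k1'],c['eye'],c['orientation'])
print(telemetry.get_state())
a=[cv2.imread(f'pics/{n}0.png') for n in('scene','side')]
for n,i in zip(('scene','side'),a): cv2.imwrite(f'pics/{n}0b.png',cv2.resize(i,(800,600),interpolation=cv2.INTER_CUBIC))
E
```

```text
scene [[448.90948849   0.         258.54475776]
 [  0.         448.90948849 195.3218046 ]
 [  0.           0.           1.        ]] 0.009455084277261135 [ 0.97444011 -0.73976296  1.20406339] [[ 0.8480579  -0.42155351  0.32107699]
 [ 0.5298999   0.67239462 -0.51680902]
 [ 0.00197221  0.60842264  0.79361074]]
side [[437.72615823   0.         259.49531155]
 [  0.         437.72615823 185.35876664]
 [  0.           0.           1.        ]] 0.01284978500278934 [-0.12567201  0.89229144  0.67880223] [[-0.80203098  0.30327711 -0.51455739]
 [-0.59719532 -0.39246828  0.69951869]
 [ 0.01020055  0.86832692  0.49588739]]
wrist [[329.2864881    0.         251.99007852]
 [  0.         329.2864881  191.61743372]
 [  0.           0.           1.        ]] -0.0070231740334617985 [ 0.30776556 -0.60446078  0.37252408] [[ 0.3592808   0.89673421  0.25842806]
 [-0.93322835  0.34566473  0.09798332]
 [-0.00146447 -0.27637592  0.96104849]]
{'clock': 0.15, 'qpos': array([ 1.17408712,  0.46927674, -0.04865192,  1.53339941,  0.02414113,
        1.14099592, -0.08224893]), 'joint_vel': array([-4.94557040e-04, -2.31582678e-03, -1.48600914e-06, -4.08446171e-03,
       -2.44940605e-04, -7.55699018e-04, -8.95651125e-04]), 'joint_torque': array([ 6.09622257e-04, -5.10765553e+01, -4.66227648e-02, -2.37977707e+01,
        1.07746798e-02,  5.37614396e-03, -8.30574606e-06]), 'tcp_pos': array([ 0.24263598, -0.62953178,  0.30309726]), 'ee_rot': array([[ 9.33065442e-01,  3.59706176e-01, -5.89755365e-04],
       [ 3.59706655e-01, -9.33064437e-01,  1.37061954e-03],
       [-5.72594428e-05, -1.49101666e-03, -9.99998887e-01]]), 'wrist_force': array([ 0.34023151, -0.02813617,  0.36566408]), 'wrist_torque': array([ 0.01198379, -0.05791731,  0.00508396]), 'grip_force': 0.0, 'opening': 0.08505461976738957}
```

View pics/scene0b.png

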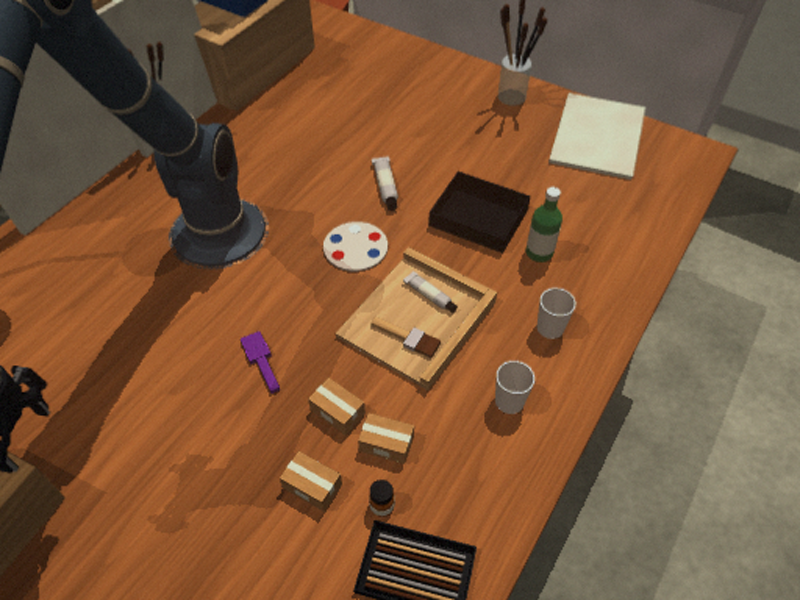

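View pics/side0b.png

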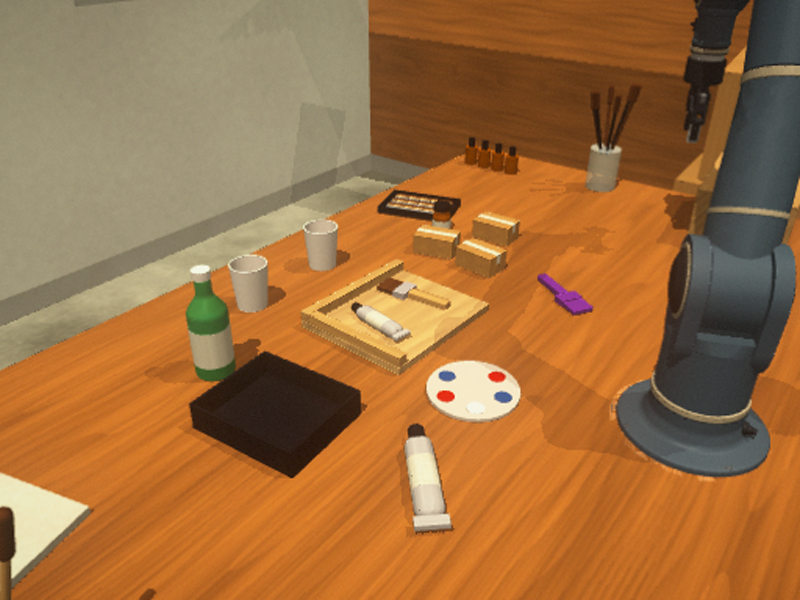

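The scene shows three cartons near (336,405), (386,437), (311,478), the small tube (432,291) and brush (408,337) on the board, and the tray at (480,211). The larger tube lies at (385,183), the purple brush at (262,362), and the fence corner is at (495,293). The side view shows the same things: fence corner (302,316), tray (277,405).

```bash
python3 - <<'E'
from h import *
a=grab('scene');b=grab('side');f=0.64
P={'fence_corner':((495,291),(302,316)),'leftfence_end':((406,250),(403,358)),'farfence_end':((425,383),(400,263)),'boardNR':((338,338),None),
'tray_l':((430,208),(292,460)),'tray_t':((462,175),(360,402)),'tray_r':((529,186),(265,353)),'tray_b':((500,248),(192,405)),
'tubecap':((453,306),(356,308)),'tubecrimp':((408,276),(403,335)),'brushhead':((430,346),(386,288)),'brushend':((374,322),(449,303)),
'bigcap':((391,203),(416,431)),'bigcrimp':((381,160),(433,522)),
'water':((553,192),(201,272))}
for k,(p,q) in P.items():
    if q: print(k,tri(a,[np.array(p)*f],b,[np.array(q)*f]).round(3)[0])
    else: print(k,onz(a,[np.array(p)*f],.015).round(3))
for n,uv in {'ctnA':(336,402),'ctnB':(387,433),'ctnC':(311,475)}.items(): print(n,onz(a,[np.array(uv)*f],.045).round(3))
for n,uv in {'cup1':(556,315),'cup2':(514,390),'ink':(381,497)}.items(): print(n,onz(a,[np.array(uv)*f],.045).round(3))
R=np.array(telemetry.get_state()['ee_rot']);w=grab('wrist');t=telemetry.get_state()
print('cam in tool',R.T@(w['eye']-t['tcp_pos']),R.T@w['orientation'])
E
```

```text
fence_corner [0.643 0.163 0.026 0.002]
leftfence_end [0.419 0.159 0.029 0.003]
farfence_end [ 0.631 -0.113  0.024  0.004]
boardNR [[ 0.423 -0.11 ]]
tray_l [ 0.4    0.379 -0.022  0.079]
tray_t [0.399 0.356 0.084 0.09 ]
tray_r [0.563 0.372 0.11  0.086]
tray_b [ 0.607  0.378 -0.033  0.102]
tubecap [0.585 0.081 0.025 0.003]
tubecrimp [0.462 0.1   0.025 0.001]
brushhead [ 0.595 -0.026  0.016  0.003]
brushend [ 0.464 -0.042  0.022  0.006]
bigcap [0.305 0.278 0.018 0.   ]
bigcrimp [0.195 0.397 0.014 0.005]
water [0.667 0.341 0.184 0.003]
ctnA [[ 0.519 -0.248]]
ctnB [[ 0.635 -0.251]]
ctnC [[ 0.566 -0.39 ]]
cup1 [[0.784 0.16 ]]
cup2 [[ 0.791 -0.046]]
ink [[ 0.692 -0.359]]
cam in tool [ 6.97894857e-02 -9.17265809e-05 -6.94323060e-02] [[-4.00259266e-04  9.61066980e-01  2.76315218e-01]
 [ 9.99999882e-01  4.60654772e-04 -1.53668237e-04]
 [-2.74971392e-04  2.76315123e-01 -9.61067051e-01]]
```

>>> {"method": "send_rows", "body": {"targets": [[0,0,-0.12,0.96,1],[0,0,-0.12,0.96,1],[0,0,-0.12,0.96,1],[0,0,-0.12,0.96,1],[0.18,-0.465,0,0,1],[0.18,-0.465,0,0,1],[0.18,-0.465,0,0,1],[0.18,-0.465,0,0,1],[0.18,-0.465,0,0,1],[0.18,-0.465,0,0,1],[0.18,-0.465,0,0,1],[0.18,-0.465,0,0,1],[0.18,-0.465,0,0,1],[0.18,-0.465,0,0,1],[0.18,-0.465,0,0,1],[0.18,-0.465,0,0,1],[0,0,0,0,1]]}}

```text
clock: 2.42
tcp_pos: [0.5254, 0.036, 0.3617]
ee_rot: [[1.0, -0.025, 0.001], [-0.025, -1.0, 0.003], [0.001, -0.003, -1.0]]
wrist_force: [-0.3, 0.2, -0.4]
opening: 0.0853
grip_force: 0.0
```

```bash
python3 - <<'E'
from h import *
c=grab('wrist','w1.png');np.save('pics/w1.npy',np.array([c],dtype=object),allow_pickle=True)
t=telemetry.get_state();print(t['clock'],t['tcp_pos'],t['ee_rot'].round(3).tolist(),c['eye'])
cv2.imwrite('pics/w1b.png',cv2.resize(c['img'],(800,600),interpolation=cv2.INTER_CUBIC))
E
```

```text
2.475 [0.5249545  0.03271504 0.36136685] [[1.0, -0.029, -0.0], [-0.029, -1.0, 0.001], [-0.0, -0.001, -1.0]] [0.59517449 0.03393724 0.43127386]
```

View pics/w1b.png

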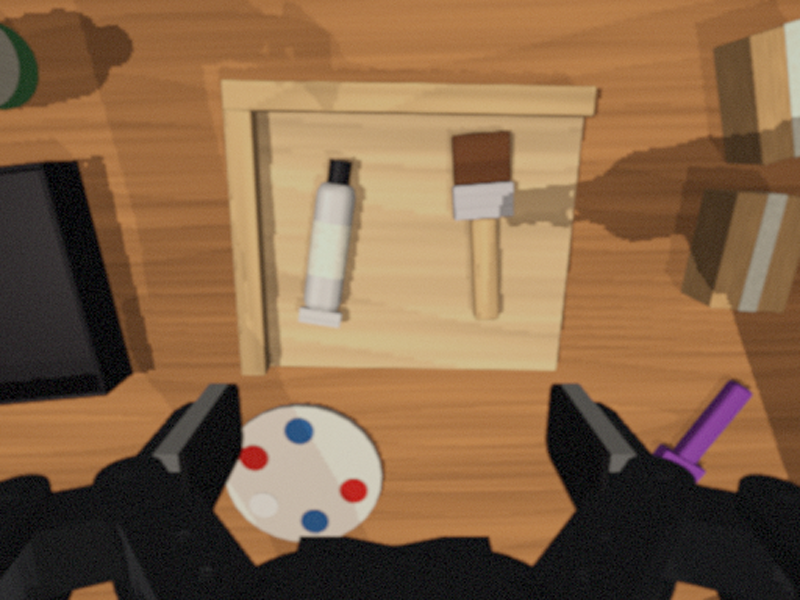

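The wrist picture shows the fence's outer corner (222,80), far-fence end (598,88) and left-fence near end (242,374). It also shows the tube from cap (340,160) to crimp (320,322), the brush from (481,133) to (486,320), and the tray edge at left.

```bash
cat >> h.py <<'E'
def load(f): return np.load(f,allow_pickle=True)[0]
def yaw(R): return np.degrees(np.arctan2(R[1][0],R[0][0]))
def go(x,y,z,yw=None):
    t=telemetry.get_state();R=np.array(t['ee_rot']);p=np.array(t['tcp_pos'])
    d=R.T@(np.array([x,y,z])-p)/.12
    print('at',p.round(4),'yaw',yaw(R).round(2),'-> tool units',d.round(3),'spin(units)',None if yw is None else round(-(yw-yaw(R))/6,3))
E
python3 - <<'E'
from h import *
c=load('pics/w1.npy');f=.64
q=lambda *p,z:onz(c,np.array(p)*f,z).round(4)
F=q((222,80),(598,88),(242,374),z=.035);print('fence top',F.tolist())
print('yaw from far',np.degrees(np.arctan2(-(F[0]-F[1])[0],(F[0]-F[1])[1])),'from left',np.degrees(np.arctan2(*(F[0]-F[2])[::-1])), np.linalg.norm(F[0]-F[1]),np.linalg.norm(F[0]-F[2]))
print('tube cap,crimp',q((340,160),(320,322),z=.027).tolist())
print('brush head,end',q((481,133),(486,320),z=.025).tolist())
a=grab('scene');b=grab('side')
for n,p,s in [('l',(430,208),(360,402)),('t',(462,175),(292,460)),('r',(529,186),(192,405)),('b',(500,248),(265,353))]:
    print(n,tri(a,[np.array(p)*f],b,[np.array(s)*f]).round(3)[0])
E
```

```text
fence top [[0.648, 0.1567], [0.6358, -0.1126], [0.4198, 0.1665]]
yaw from far -2.5938763446021573 from left -2.4590439901046213 0.2695762044394868 0.22841033251584747
tube cap,crimp [[0.5904, 0.076], [0.4613, 0.0995]]
brush head,end [[0.6073, -0.0309], [0.4591, -0.0382]]
l [0.399 0.295 0.036 0.007]
t [0.402 0.438 0.029 0.014]
r [0.569 0.462 0.056 0.011]
b [0.6   0.283 0.029 0.011]
```

>>> {"method": "send_rows", "body": {"targets": [[0,0,0,-0.74,1],[0,0.28,0.1,0,1],[0,0.28,0.4,0,1],[0,0,0.5,0,1],[0,0,0.45,0,1],[0,0,0.23,0,1],[0,0,0,0,1],[0,0,0,0,1]]}}

```text
clock: 3.58
tcp_pos: [0.5284, -0.0376, 0.1613]
ee_rot: [[0.999, 0.041, 0.002], [0.042, -0.999, -0.001], [0.002, 0.001, -1.0]]
wrist_force: [0.2, 0.1, 0.8]
opening: 0.0856
grip_force: 0.0
```

```bash
python3 - <<'E'
from h import *
c=grab('wrist','w2.png')
go(.528,-.0347,.091,2.8)
cv2.imwrite('pics/w2b.png',c['img'])
E
```

```text
at [ 0.5287 -0.0374  0.1616] yaw 2.4 -> tool units [-0.006 -0.023  0.589] spin(units) -0.067
```

View pics/w2b.png

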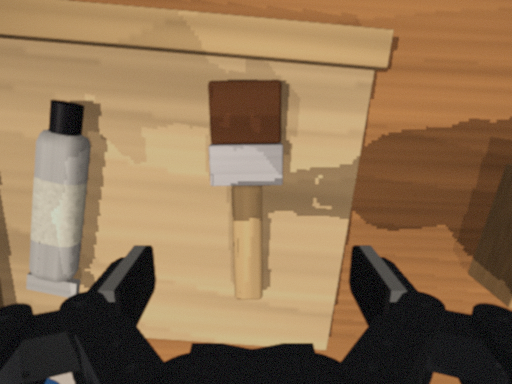

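The brush is centred between the open fingers (handle at column 247) and the tube lies at left. I'll check heights by triangulating against the first wrist view.

```bash
python3 - <<'E'
from h import *
c=grab('wrist');w=load('pics/w1.npy');f=.64
for n,p,s in [('fence end',(598,88),(392,30)),('head',(481,133),(246,82)),('handle end',(486,320),(248,298)),('ferrule/handle',(483,218),(246,186)),('board NR',(557,369),(326,347)),('tubecap',(340,160),(67,101)),('tubecrimp',(320,322),(52,292))]:
    print(n,tri(w,[np.array(p)*f],c,[s]).round(4)[0])
E
```

```text
fence end [ 0.6346 -0.1062  0.0479  0.003 ]
head [ 0.6073 -0.0308  0.0258  0.    ]
handle end [ 0.4588 -0.038   0.0234  0.001 ]
ferrule/handle [ 5.441e-01 -3.320e-02  2.840e-02  2.000e-04]
board NR [ 0.4071 -0.1036  0.0103  0.0022]
tubecap [0.5912 0.076  0.0272 0.0017]
tubecrimp [4.626e-01 9.900e-02 3.050e-02 3.000e-04]
```

>>> {"method": "send_rows", "body": {"targets": [[0,-0.02,0.3,-0.07,1],[0,0,0.2,0,1],[0,0,0.09,0,1],[0,0,0,0,0.6],[0,0,0,0,0],[0,0,0,0,0],[0,0,0,0,0],[0,0,0,0,0],[0,0,0,0,0]], "newtons": 40}}

```text
clock: 4.8
tcp_pos: [0.5282, -0.0343, 0.09]
ee_rot: [[0.999, 0.051, 0.002], [0.051, -0.999, -0.0], [0.002, 0.0, -1.0]]
wrist_force: [-1.4, -0.3, 5.9]
opening: 0.0188
grip_force: 39.9
```

>>> {"method": "send_rows", "body": {"targets": [[0,0,-0.25,0,0],[0,0,-0.5,0,0],[0,0,-0.5,0,0],[0,0,-0.5,0,0],[0,0,-0.25,0,0],[0,-0.3,0,0.5,0],[0,-0.45,0,0.5,0],[0,-0.45,0,0,0],[0,-0.45,0,0,0],[0,-0.45,0,0,0],[0,-0.45,0,0,0],[0,0,0,0,0],[0,0,0,0,0]]}}

```text
clock: 6.42
tcp_pos: [0.5374, 0.2708, 0.3285]
ee_rot: [[0.999, -0.054, -0.001], [-0.054, -0.999, -0.001], [-0.001, 0.001, -1.0]]
wrist_force: [-0.8, -0.0, -1.2]
opening: 0.0192
grip_force: 39.4
```

```bash
python3 - <<'E'
from h import *
c=grab('wrist','w3.png');np.save('pics/w3.npy',np.array([c],dtype=object))
go(.528,.3,.3,-3)
cv2.imwrite('pics/w3b.png',cv2.resize(c['img'],(800,600),interpolation=cv2.INTER_CUBIC))
E
```

```text
at [0.5378 0.2699 0.3286] yaw -3.2 -> tool units [-0.095 -0.246  0.238] spin(units) -0.033
```

View pics/w3b.png

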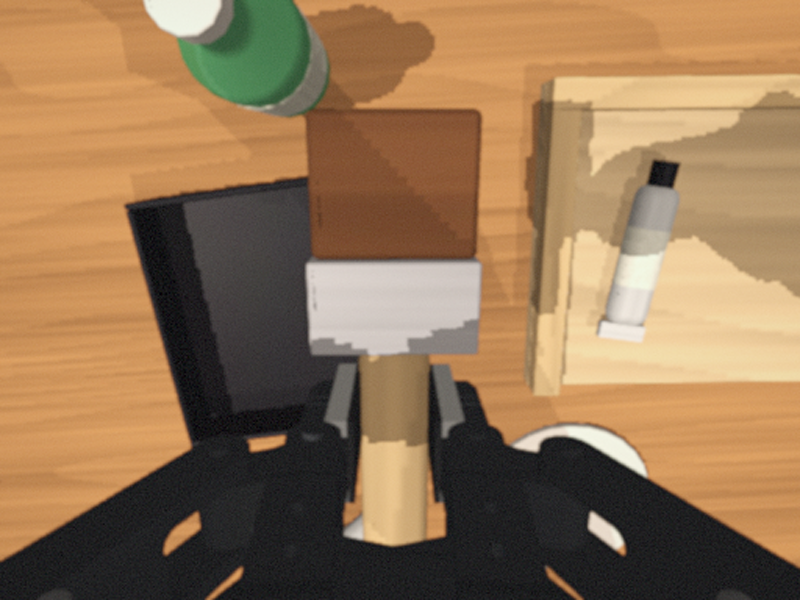

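The tray's rim corners show at (128,207) far left and (194,445) near left, with the far edge running to (306,178). The brush hangs level in the grip, with the head ahead.

```bash
python3 - <<'E'
from h import *
c=load('pics/w3.npy');w=load('pics/w1.npy');f=.64
P=onz(c,np.array([(128,207),(194,445),(306,178),(300,431)])*f,.045);print(P.round(4))
d=P[0]-P[1];print('left edge len',np.linalg.norm(d),'yaw',np.degrees(np.arctan2(d[1],d[0])))
e=P[0]-P[2];print('far edge yaw',np.degrees(np.arctan2(-e[0],e[1])))
e=P[1]-P[3];print('near edge yaw',np.degrees(np.arctan2(-e[0],e[1])))
print('w1 right edge top',onz(w,np.array([(77,161),(107,390)])*f,.045))
a=np.radians(np.degrees(np.arctan2(d[1],d[0])));ux=np.array([np.cos(a),np.sin(a)]);uy=np.array([-ux[1],ux[0]])
print('centre',(P[0]+P[1])/2-uy*.08, 'from w1/w3 tri')
b=grab('side');s=grab('scene')
for n,p,q in [('FL',(128,207),(192,405))]:
    print(n,tri(c,[np.array(p)*f],b,[np.array(q)*f])[0].round(3))
E
```

```text
[[0.5808 0.4488]
 [0.3963 0.4336]
 [0.5932 0.3259]
 [0.4041 0.3499]]
left edge len 0.1850227803123293 yaw 4.697447525574904
far edge yaw 5.770071504191775
near edge yaw 5.277333084300171
w1 right edge top [[0.59495079 0.26580358]
 [0.41242647 0.27652539]]
centre [0.49510199 0.36144279] from w1/w3 tri
FL [0.58  0.45  0.041 0.001]
```

>>> {"method": "send_rows", "body": {"targets": [[0,0,0,-0.68,0],[0,0,0,-0.69,0],[-0.16,-0.27,0,0,0],[-0.165,-0.27,0.15,0,0],[0,0,0.45,0,0],[0,0,0.45,0,0],[0,0,0.4,0,0],[0,0,0.2,0,0],[0,0,0,0,0],[0,0,0,0,0]]}}

```text
clock: 7.82
tcp_pos: [0.4939, 0.3324, 0.1324]
ee_rot: [[0.996, 0.088, 0.002], [0.088, -0.996, 0.001], [0.002, -0.001, -1.0]]
wrist_force: [0.1, -0.2, -0.0]
opening: 0.0186
grip_force: 39.4
```

```bash
python3 - <<'E'
from h import *
t=telemetry.get_state();print(t['opening'],t['grip_force']);go(.4931,.3312,.082,5.0)
E
```

```text
0.018587188885325553 39.36895787715912
at [0.4939 0.3324 0.1324] yaw 5.05 -> tool units [-0.009  0.009  0.42 ] spin(units) 0.008
```

>>> {"method": "send_rows", "body": {"targets": [[0,0,0.25,0,0],[0,0,0.17,0,0],[0,0,0,0,0],[0,0,0,0,0],[0,0,0,0,0.4],[0,0,0,0,0.4],[0,0,0,0,0.4],[0,0,-0.2,0,0.4],[0,0,-0.5,0,0.4],[0,0,-0.5,0,0.4],[0,0,-0.5,0,1],[0,0,-0.2,0,1],[0,0,0,0,1]]}}

```text
clock: 9.45
tcp_pos: [0.4934, 0.3331, 0.3111]
ee_rot: [[0.996, 0.089, 0.004], [0.089, -0.996, 0.002], [0.004, -0.002, -1.0]]
wrist_force: [0.2, 0.6, -1.1]
opening: 0.0848
grip_force: 0.0
```

```bash
python3 - <<'E'
from h import *
c=grab('wrist','w4.png')
hsv=cv2.cvtColor(c['img'],cv2.COLOR_BGR2HSV)
go(.5234,.0882,.18,-10.3)
cv2.imwrite('pics/w4b.png',c['img'])
E
```

```text
at [0.4929 0.3323 0.309 ] yaw 5.11 -> tool units [0.071 2.049 1.075] spin(units) 2.568
```

View pics/w4b.png

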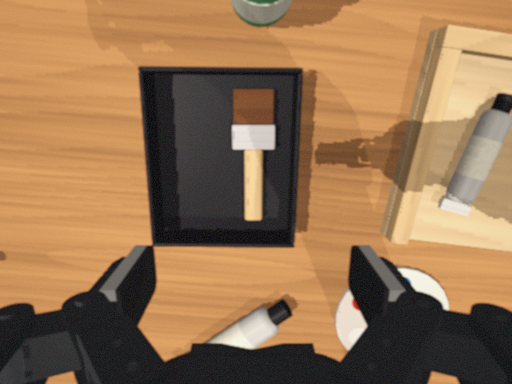

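The brush lies flat in the tray (head at (253,107), handle end (253,218)), on its right half. Next, the tube.

>>> {"method": "send_rows", "body": {"targets": [[0,0,0,0.86,1],[0,0,0,0.86,1],[0,0,0,0.86,1],[0.15,0.48,0,0,1],[0.16,0.49,0,0,1],[0.16,0.49,0,0,1],[0.155,0.49,0.1,0,1],[0,0,0.5,0,1],[0,0,0.44,0,1],[0,0,0.2,0,1],[0,0,0,0,1],[0,0,0,0,1]]}}

```text
clock: 11.0
tcp_pos: [0.5247, 0.0893, 0.1602]
ee_rot: [[0.984, -0.18, 0.0], [-0.18, -0.984, 0.0], [0.0, -0.0, -1.0]]
wrist_force: [1.2, 0.2, 1.1]
opening: 0.0856
grip_force: 0.0
```

```bash
python3 - <<'E'
from h import *
c=grab('wrist','w5.png')
go(.525,.0878,.091,-10.2)
h=cv2.cvtColor(c['img'],cv2.COLOR_BGR2HSV)
m=((h[...,1]<45)&(h[...,2]>90)).astype('u1')*255; m[300:]=0
cs,_=cv2.findContours(cv2.morphologyEx(m,cv2.MORPH_OPEN,np.ones((3,3))),cv2.RETR_EXTERNAL,2)
for k in sorted(cs,key=cv2.contourArea)[-3:]: 
    r=cv2.minAreaRect(k);print(cv2.contourArea(k),r, onz(c,cv2.boxPoints(r),.026).round(4).tolist())
E
```

```text
at [0.5251 0.0893 0.1607] yaw -10.36 -> tool units [0.001 0.013 0.581] spin(units) -0.026
60.0 ((108.0, 295.0), (8.0, 10.0), 90.0) [[0.4829, 0.2038], [0.4817, 0.1968], [0.4754, 0.1987], [0.4767, 0.2058]]
61.0 ((396.0, 295.0), (8.0, 10.0), 90.0) [[0.4463, 0.0037], [0.445, -0.0033], [0.4385, -0.003], [0.4398, 0.0041]]
6695.5 ((251.99996948242188, 215.49996948242188), (164.99996948242188, 47.99999237060547), 90.0) [[0.5752, 0.0948], [0.5699, 0.0659], [0.4554, 0.0845], [0.4616, 0.118]]
```

>>> {"method": "send_rows", "body": {"targets": [[0,0,0,0,0.58],[0,0,0,0,0.58],[0,0,0,0,0.58],[0,0.01,0.3,0,0.58],[0,0,0.2,0,0.58],[0,0,0.08,0,0.58],[0,0,0,0,0.58],[0,0,0,0,0],[0,0,0,0,0],[0,0,0,0,0],[0,0,0,0,0],[0,0,0,0,0]], "newtons": 45}}

```text
clock: 12.55
tcp_pos: [0.5252, 0.0882, 0.0916]
ee_rot: [[0.984, -0.18, 0.002], [-0.18, -0.984, 0.0], [0.002, -0.001, -1.0]]
wrist_force: [-0.5, -0.6, 5.3]
opening: 0.0289
grip_force: 46.2
```

>>> {"method": "send_rows", "body": {"targets": [[0,0,-0.25,0,0],[0,0,-0.5,0,0],[0,0,-0.5,0,0],[0,0,-0.5,-0.86,0],[0,0,0,-0.86,0],[0,0,0,-0.85,0],[-0.01,-0.43,0,0,0],[-0.01,-0.43,0,0,0],[-0.01,-0.43,0,0,0],[-0.01,-0.43,0,0,0],[-0.005,-0.43,0,0,0],[0,-0.43,0,0,0],[0,0,0.3,0,0],[0,0,0.45,0,0],[0,0,0.4,0,0],[0,0,0.2,0,0],[0,0,0,0,0],[0,0,0,0,0]]}}

```text
clock: 14.8
tcp_pos: [0.4921, 0.3964, 0.1395]
ee_rot: [[0.996, 0.088, 0.001], [0.088, -0.996, 0.001], [0.002, -0.001, -1.0]]
wrist_force: [1.5, -0.4, -1.0]
opening: 0.0288
grip_force: 51.3
```

```bash
python3 - <<'E'
from h import *
t=telemetry.get_state();print(t['opening'],t['grip_force']);go(.4925,.3964,.083,5.05)
E
```

```text
0.028767599478206278 51.323440074920654
at [0.4921 0.3964 0.1395] yaw 5.05 -> tool units [0.002 0.    0.471] spin(units) 0.0
```

>>> {"method": "send_rows", "body": {"targets": [[0,0,0.25,0,0],[0,0,0.22,0,0],[0,0,0,0,0],[0,0,0,0,0],[0,0,0,0,0.5],[0,0,0,0,0.5],[0,0,0,0,0.5],[0,0,-0.2,0,0.5],[0,0,-0.5,0,0.5],[0,0,-0.5,0,0.5],[0,0,-0.5,0,1],[0,0,-0.2,0,1],[0,0,0,0,1]]}}

```text
clock: 16.42
tcp_pos: [0.4921, 0.3965, 0.3125]
ee_rot: [[0.996, 0.088, 0.004], [0.088, -0.996, 0.003], [0.004, -0.003, -1.0]]
wrist_force: [-0.4, 0.1, -0.0]
opening: 0.0857
grip_force: 0.0
```

```bash
python3 - <<'E'
from h import *
c=grab('wrist','w6.png');s=grab('scene')
p=s['img'][60:380,130:430]
cv2.imwrite('pics/w6b.png',np.hstack([cv2.resize(c['img'],(380,285)),cv2.resize(p,(380,285))]) if 0 else np.hstack([cv2.resize(c['img'],(330,248)),cv2.resize(p,(465,496))[:248*2:1][:248] ]) if 0 else np.hstack([np.vstack([cv2.resize(c['img'],(330,248)),np.zeros((248,330,3),'u1')]),cv2.resize(p,(465,496))]))
go(.57,-.28,.35,0)
E
```

```text
at [0.4914 0.3953 0.309 ] yaw 5.05 -> tool units [ 0.157  5.664 -0.335] spin(units) 0.842
```

View pics/w6b.png

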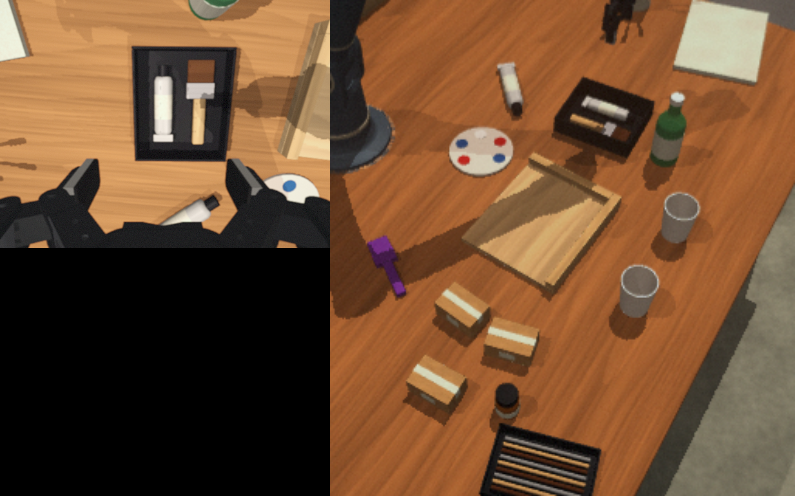

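Both items lie flat in the tray, and the three cartons still stand right of the board. I'll go above the cartons.

>>> {"method": "send_rows", "body": {"targets": [[0,0,-0.1,0.84,1],[0.027,0.483,-0.05,0,1],[0.027,0.483,-0.05,0,1],[0.027,0.483,-0.05,0,1],[0.027,0.483,-0.05,0,1],[0.027,0.483,-0.05,0,1],[0.027,0.483,-0.05,0,1],[0.027,0.483,-0.05,0,1],[0.027,0.483,-0.05,0,1],[0.027,0.483,-0.05,0,1],[0.027,0.483,-0.05,0,1],[0.027,0.483,0,0,1],[0.027,0.483,0,0,1],[0,0,0,0,1],[0,0,0,0,1]]}}

```text
clock: 18.4
tcp_pos: [0.5305, -0.299, 0.38]
ee_rot: [[1.0, 0.001, -0.003], [0.001, -1.0, 0.002], [-0.003, -0.002, -1.0]]
wrist_force: [0.1, 0.3, -0.1]
opening: 0.0853
grip_force: 0.0
```

```bash
python3 - <<'E'
from h import *
c=grab('wrist','w7.png');np.save('pics/w7.npy',np.array([c],dtype=object))
go(.57,-.28,.35,0)
cv2.imwrite('pics/w7b.png',cv2.resize(c['img'],(800,600),interpolation=cv2.INTER_CUBIC))
E
```

```text
at [ 0.5308 -0.2981  0.3806] yaw 0.13 -> tool units [ 0.327 -0.15   0.255] spin(units) 0.022
```

View pics/w7b.png

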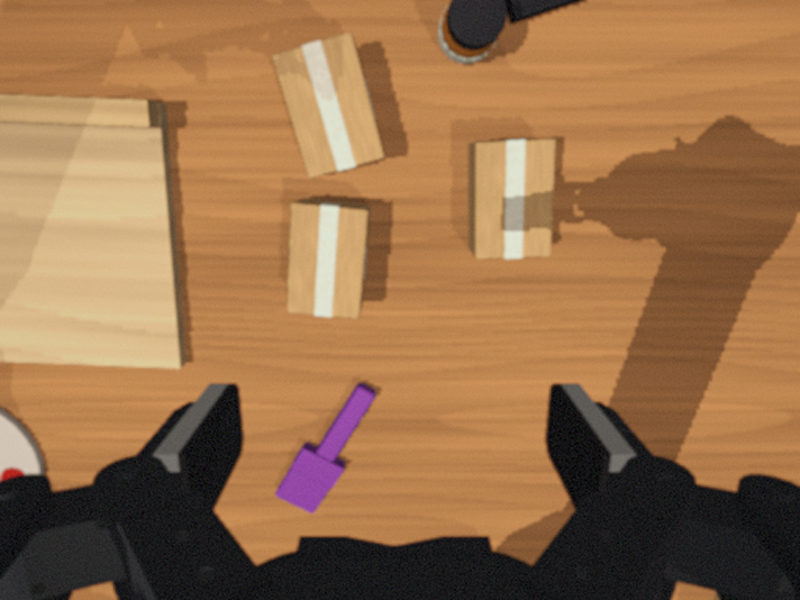

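The wrist picture shows three cartons, tape along the long side. B's tape runs (312,42)–(344,169), A's (329,204)–(324,316) and C's (516,140)–(513,258); the ink jar is at (473,25) and the purple brush at (330,450).

```bash
cat >> h.py <<'E'
def boxes(c,z=.045,ymax=300,amin=250):
    h=cv2.cvtColor(c['img'],cv2.COLOR_BGR2HSV)
    m=((h[...,1]<75)&(h[...,2]>85)).astype('u1')*255; m[ymax:]=0
    m=cv2.morphologyEx(m,cv2.MORPH_CLOSE,np.ones((5,5)))
    cs,_=cv2.findContours(m,cv2.RETR_EXTERNAL,2);out=[]
    for k in cs:
        if cv2.contourArea(k)<amin: continue
        g=onz(c,k.reshape(-1,2),z).astype('f4')*1000
        (x,y),s,_=cv2.minAreaRect(g);P=cv2.boxPoints(cv2.minAreaRect(g))
        e=[P[1]-P[0],P[2]-P[1]];d=max(e,key=np.linalg.norm)
        M=cv2.moments(k)
        out.append(((x,y),sorted(s),np.degrees(np.arctan2(d[1],d[0])),(M['m10']/M['m00'],M['m01']/M['m00'])))
    return out
E
python3 - <<'E'
from h import *
c=load('pics/w7.npy');f=.64
print(telemetry.get_state()['qpos'].round(2))
for o in boxes(c): print(np.round(o[0],1),np.round(o[1],1),round(float(o[2]),1),np.round(o[3],1))
for n,p in {'B':[(273,57),(350,34),(383,158),(309,176)],'A':[(293,203),(368,209),(360,318),(288,312)],'C':[(473,143),(556,139),(552,257),(476,258)]}.items():
    P=onz(c,np.array(p)*f,.045);d=(P[1]+P[0]-P[2]-P[3])/2
    print(n,P.mean(0).round(4),'len',np.linalg.norm(d).round(4),np.linalg.norm((P[1]+P[2]-P[0]-P[3])/2).round(4),'yaw',np.degrees(np.arctan2(d[1],d[0])).round(1))
s=grab('scene')
print('scene');
for o in boxes(s,ymax=384,amin=60): 
    if o[0][1]<-200 and o[1][1]<150:
        print(np.round(o[0],1),np.round(o[1],1),round(float(o[2]),1),np.round(o[3],1), [round(tri(c,[b[3]],s,[o[3]])[0][2],4) for b in boxes(c)],[round(tri(c,[b[3]],s,[o[3]])[0][3],4) for b in boxes(c)])
E
```

```text
[ 0.64  0.32 -0.26  1.59  0.08  1.25 -1.2 ]
[349.   35.3] [37.9 60.2] -12.3 [ 10.4 284.8]
[ 370.2 -480.2] [ 24.2 101.3] 31.4 [384.8 273.1]
[ 369.6 -116.3] [ 24.1 101.7] -31.4 [119.  273.3]
[ 514.9 -243.7] [15.6 93.3] -5.7 [208.4 165.6]
[ 563.1 -391.4] [15.4 91.3] 2.0 [329.  126.3]
[ 630.8 -250.4] [15.6 91.6] 15.0 [210.1  67.4]
B [ 0.6303 -0.2505] len 0.0875 0.0581 yaw 15.0
A [ 0.5141 -0.245 ] len 0.0895 0.059 yaw -5.4
C [ 0.5625 -0.3918] len 0.0892 0.0615 yaw 3.5
scene
[ 812.6 -450.9] [  9.1 145.6] 15.3 [265.2 373.3] [np.float64(0.929), np.float64(0.3385), np.float64(1.1482), np.float64(-0.0368), np.float64(-0.1295), np.float64(-0.9881)] [np.float64(0.0469), np.float64(0.3526), np.float64(0.1126), np.float64(0.3522), np.float64(0.2417), np.float64(0.0776)]
[ 803.  -421.7] [  5.2 142. ] 17.3 [267.6 360.9] [np.float64(0.9212), np.float64(0.346), np.float64(1.1335), np.float64(-0.1994), np.float64(-0.0666), np.float64(-0.8309)] [np.float64(0.0494), np.float64(0.3341), np.float64(0.1112), np.float64(0.3255), np.float64(0.233), np.float64(0.0439)]
[ 793.7 -392.3] [  5.3 143.8] 17.1 [269.9
[... 416 characters left out ...]
)] [np.float64(0.0011), np.float64(0.1519), np.float64(0.1156), np.float64(0.0618), np.float64(0.0002), np.float64(0.1548)]
[ 632.6 -250.5] [13.5 91.6] 15.0 [246.8 276.5] [np.float64(0.8056), np.float64(0.3635), np.float64(0.9618), np.float64(-0.0716), np.float64(0.2153), np.float64(0.0451)] [np.float64(0.0422), np.float64(0.1675), np.float64(0.096), np.float64(0.1065), np.float64(0.1052), np.float64(0.0007)]
[ 518.9 -244.3] [14.1 93.3] -7.0 [215.5 256.4] [np.float64(0.7434), np.float64(0.3337), np.float64(0.848), np.float64(0.0412), np.float64(0.2574), np.float64(0.2246)] [np.float64(0.0085), np.float64(0.0901), np.float64(0.0984), np.float64(0.0009), np.float64(0.0194), np.float64(0.0567)]
```

>>> {"method": "send_rows", "body": {"targets": [[0,0,0,0.97,1],[-0.09,-0.22,0.2,0,1],[-0.082,-0.214,0.42,0,1],[0,0,0.5,0,1],[0,0,0.5,0,1],[0,0,0.3,0,1],[0,0,0,0,1],[0,0,0,0,1]]}}

```text
clock: 19.5
tcp_pos: [0.5167, -0.2453, 0.1532]
ee_rot: [[0.995, -0.1, 0.003], [-0.1, -0.995, -0.001], [0.003, 0.001, -1.0]]
wrist_force: [-1.0, 0.9, 0.7]
opening: 0.0852
grip_force: 0.0
```

```bash
python3 - <<'E'
from h import *
c=grab('wrist','w8.png')
for o in boxes(c,ymax=250): print(np.round(o[0],1),np.round(o[1],1),round(float(o[2]),1),np.round(o[3],1))
go(.5155,-.2442,.09,-5.7)
E
```

```text
[ 531.  -245.3] [14.4 60.9] -5.8 [249.  196.8]
[ 562.5 -384.7] [ 7.3 90.9] 6.3 [506.8 133.2]
[ 610.7 -255.7] [14.9 49.6] 14.8 [253.3  46.6]
at [ 0.5169 -0.2456  0.1538] yaw -5.75 -> tool units [-0.015 -0.011  0.531] spin(units) -0.009
```

>>> {"method": "send_rows", "body": {"targets": [[0,-0.012,0.25,0,1],[0,0,0.2,0,1],[0,0,0.08,0,1],[0,0,0,0,1],[0,0,0,0,0],[0,0,0,0,0],[0,0,0,0,0],[0,0,0,0,0]], "newtons": 50}}

```text
clock: 20.55
tcp_pos: [0.5165, -0.2446, 0.0895]
ee_rot: [[0.995, -0.101, 0.002], [-0.101, -0.995, -0.001], [0.003, 0.001, -1.0]]
wrist_force: [-0.6, 0.2, 5.0]
opening: 0.0591
grip_force: 56.0
```

```bash
python3 - <<'E'
from h import *
c=grab('wrist','w9.png');go(.5155,-.2442,.09,-5.7)
cv2.imwrite('pics/w9b.png',c['img'])
E
```

```text
at [ 0.5165 -0.2446  0.0895] yaw -5.81 -> tool units [-0.009 -0.002 -0.004] spin(units) -0.018
```

View pics/w9b.png

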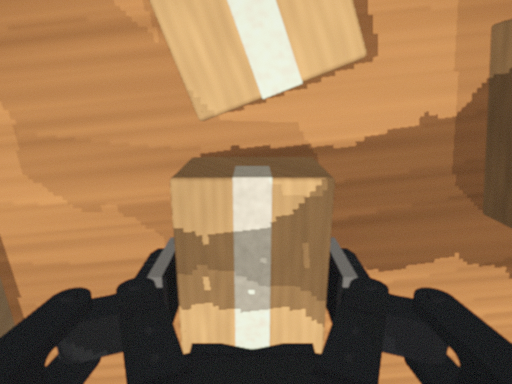

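```bash
python3 - <<'E'
from h import *
c=grab('wrist');t=telemetry.get_state();R=t['ee_rot']
P=onz(c,[(252,178),(252,348)],.045)
print([(R.T@(np.r_[p,.045]-t['tcp_pos'])).round(4) for p in P])
E
```

```text
[array([0.0421, 0.0002, 0.0446]), array([-0.0309,  0.0001,  0.0444])]
```

>>> {"method": "send_rows", "body": {"targets": [[0,0,-0.2,0,0],[0,0,-0.45,0,0],[0,0,-0.45,0,0],[0,0,-0.45,-0.5,0],[0,0,0,-1,0],[0,0,0,-1,0],[0,0,0,-1,0],[0,0,0,-1,0],[0,0,0,-1,0],[0,0,0,-1,0],[0,0,0,-1,0],[0,0,0,-1,0],[0,0,0,-1,0],[0,0,0,-1,0],[0,0,0,-1,0],[0,0,0,-1,0],[0,0,0,-1,0],[0,0,0,-1,0],[0,0,0,-1,0],[0,0,0,0,0]]}}

```text
clock: 23.15
tcp_pos: [0.5151, -0.2444, 0.2738]
ee_rot: [[0.05, 0.999, -0.001], [0.999, -0.05, 0.0], [0.0, -0.001, -1.0]]
wrist_force: [0.6, 0.1, -2.7]
opening: 0.059
grip_force: 55.1
```

```bash
python3 - <<'E'
from h import *
t=telemetry.get_state();print(t['opening'],t['grip_force']);go(.59,.085,.28,87.5)
E
```

```text
0.05895396340350447 55.11214077472687
at [ 0.5151 -0.2444  0.2738] yaw 87.11 -> tool units [ 2.773  0.485 -0.052] spin(units) -0.065
```

>>> {"method": "send_rows", "body": {"targets": [[0.2,0.03,0,-0.06,0],[0.43,0.08,0,0,0],[0.43,0.08,0,0,0],[0.43,0.08,0,0,0],[0.43,0.08,0,0,0],[0.43,0.08,0,0,0],[0.3,0.06,0,0,0],[0.176,0.027,0,0,0],[0,0,0.3,0,0],[0,0,0.45,0,0],[0,0,0.35,0,0],[0,0,0,0,0],[0,0,0,0,0]]}}

```text
clock: 24.78
tcp_pos: [0.5932, 0.0921, 0.1437]
ee_rot: [[0.043, 0.999, 0.003], [0.999, -0.043, 0.001], [0.001, 0.003, -1.0]]
wrist_force: [0.3, 0.4, -2.5]
opening: 0.059
grip_force: 55.4
```

```bash
python3 - <<'E'
from h import *
t=telemetry.get_state();print(t['opening'],t['grip_force']);go(.5920,.0916,.106,87.47)
c=grab('wrist','w10.png');cv2.imwrite('pics/w10b.png',c['img'])
E
```

```text
0.05904624287394842 55.4311466217041
at [0.5932 0.0921 0.1437] yaw 87.52 -> tool units [-0.005 -0.011  0.314] spin(units) 0.008
```

View pics/w10b.png

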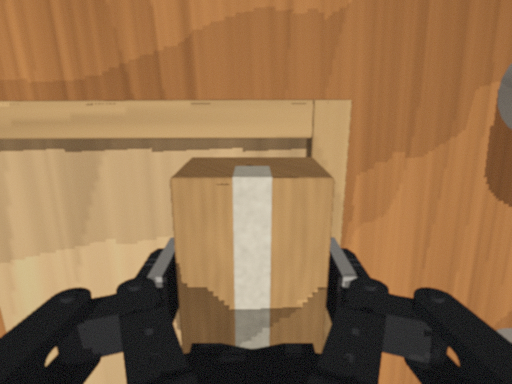

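The carton is in the grip above the corner; the fence's inner top corner is at (312,138) and the outer at (350,100).

```bash
python3 - <<'E'
from h import *
c=grab('wrist');t=telemetry.get_state();R=t['ee_rot']
P=onz(c,[(312,138),(350,100),(0,138)],.035);print('inner, outer corner',P.round(4))
Q=onz(c,[(172,178),(333,178)],t['tcp_pos'][2]-.0445);print('carton far top corners',Q.round(4))
E
```

```text
inner, outer corner [[0.6282 0.1396]
 [0.648  0.1586]
 [0.4598 0.1471]]
carton far top corners [[0.5668 0.1358]
 [0.6241 0.1333]]
```

>>> {"method": "send_rows", "body": {"targets": [[0,0,0.16,0,0],[0,0,0.12,0,0],[0,0,0.03,0,0],[0,0,0,0,0],[0.02,0.01,0,0,0],[0.02,0.01,0,0,0],[0,0,0,0,0],[0,0,0,0,0]]}}

```text
clock: 25.88
tcp_pos: [0.5951, 0.0969, 0.1046]
ee_rot: [[0.042, 0.999, 0.001], [0.999, -0.042, 0.001], [0.001, 0.001, -1.0]]
wrist_force: [1.2, -0.4, -1.9]
opening: 0.0592
grip_force: 55.8
```

```bash
python3 - <<'E'
from h import *
t=telemetry.get_state();print(t['opening'],t['grip_force'],t['wrist_force'].round(1));go(.595,.0966,.1045,87.47)
E
```

```text
0.05915355483641533 55.797842144966125 [ 1.2 -0.4 -1.9]
at [0.5951 0.0969 0.1046] yaw 87.57 -> tool units [-0.002 -0.001  0.001] spin(units) 0.016
```

>>> {"method": "send_rows", "body": {"targets": [[0.01,0,0,0,0],[0.01,0,0,0,0],[0,0,0,0,0],[0,0,0,0,0]]}}

```text
clock: 26.38
tcp_pos: [0.5949, 0.0986, 0.1047]
ee_rot: [[0.043, 0.999, -0.0], [0.999, -0.043, -0.0], [-0.0, -0.0, -1.0]]
wrist_force: [-0.6, -0.6, -2.3]
opening: 0.0593
grip_force: 55.9
```

>>> {"method": "send_rows", "body": {"targets": [[0,0.01,0,0,0],[0,0.01,0,0,0],[0,0,0,0,0],[0,0,0,0,0]]}}

```text
clock: 26.88
tcp_pos: [0.5964, 0.0986, 0.1046]
ee_rot: [[0.042, 0.999, -0.002], [0.999, -0.042, -0.001], [-0.001, -0.002, -1.0]]
wrist_force: [-4.8, -2.5, 2.6]
opening: 0.0593
grip_force: 56.3
```

>>> {"method": "send_rows", "body": {"targets": [[0.01,0.005,0,0,0],[0.01,0,0,0,0],[0,0,0,0,0],[0,0,0,0,0]]}}

```text
clock: 27.38
tcp_pos: [0.5966, 0.0989, 0.1047]
ee_rot: [[0.042, 0.999, -0.004], [0.999, -0.042, -0.005], [-0.005, -0.004, -1.0]]
wrist_force: [-7.3, -6.5, 6.1]
opening: 0.0592
grip_force: 56.8
```

>>> {"method": "send_rows", "body": {"targets": [[0,0,0,0,0.85],[0,0,0,0,0.95],[0,0,0,0,1],[0,0,0,0,1],[0,0,-0.3,0,1],[0,0,-0.5,0,1],[0,0,-0.5,0,1],[-0.3,0,-0.4,0,1],[-0.4,0,0,0,1],[-0.3,0,0,0,1],[0,0,0,0,1],[0,0,0,0,1]]}}

```text
clock: 28.88
tcp_pos: [0.5929, -0.0179, 0.3088]
ee_rot: [[0.042, 0.999, 0.0], [0.999, -0.042, 0.001], [0.001, 0.0, -1.0]]
wrist_force: [-0.7, 1.1, 0.4]
opening: 0.0858
grip_force: 0.0
```

```bash
python3 - <<'E'
from h import *
c=grab('wrist','w11.png');cv2.imwrite('pics/w11b.png',cv2.resize(c['img'],(800,600),interpolation=cv2.INTER_CUBIC))
np.save('pics/w11.npy',np.array([c],dtype=object))
for o in boxes(c,z=.06,ymax=250): print(np.round(o[0],1),np.round(o[1],1),round(float(o[2]),1),np.round(o[3],1))
go(.595,.0966,.1045,87.47)
s=grab('scene')
for o in boxes(s,ymax=384,amin=60):
    if o[0][1]<150 and o[1][1]<150: print(np.round(o[0],1),np.round(o[1],1),round(float(o[2]),1),np.round(o[3],1))
E
```

```text
[791.4 -42.7] [ 79.6 116.1] -44.2 [448.9 190.9]
[755.5 122.2] [ 8.6 48.7] -2.2 [428.8   4. ]
[595.5  91.6] [14.3 82.5] 87.9 [250.3  48.7]
[387.5  97.9] [34.7 92.8] 75.9 [18.  51.1]
at [ 0.5928 -0.0172  0.3088] yaw 87.67 -> tool units [ 0.947 -0.021  1.704] spin(units) 0.033
[ 812.6 -450.9] [  9.1 145.6] 15.3 [264.8 373.2]
[ 801.9 -422.1] [  5.4 143.2] 17.3 [267.2 360.8]
[ 793.9 -392.2] [  5.4 144.3] 17.3 [270.  348.9]
[ 565.4 -392. ] [14.7 93.8] 1.2 [198.3 304.3]
[ 633.  -249.9] [12.8 90.5] 14.6 [247.7 276.7]
[787.8 -38.6] [ 69.9 117. ] -65.8 [328.2 246.7]
[591.6 100. ] [ 14.9 101.3] 89.8 [294.4 189.1]
[123.6 -17.8] [47.6 98.5] -83.3 [159.1 155. ]
[322.2 100.8] [140.  140.9] -57.9 [227.1 157.2]
```

View pics/w11b.png

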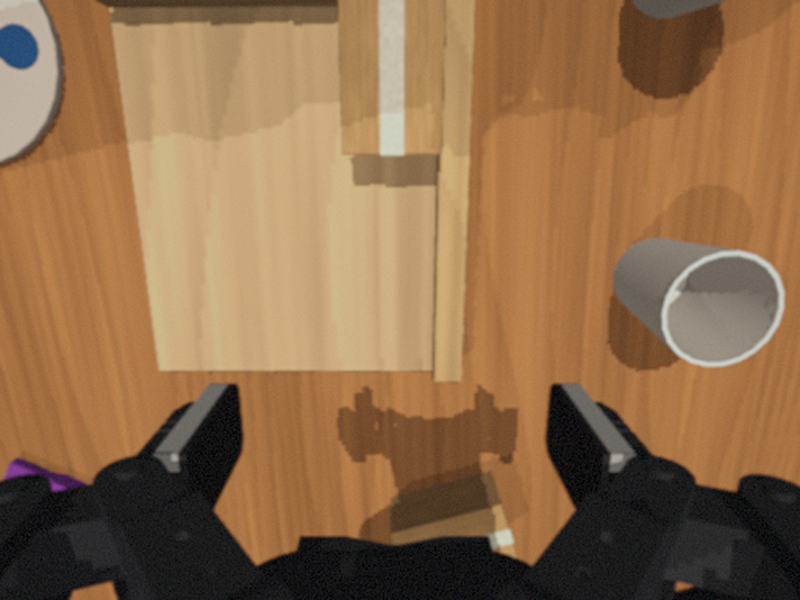

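The carton stands square in the corner, with its near end at rows ~155 and no visible gap to the far fence. Tape yaw and position agree with back1. Next, carton B for back2.

>>> {"method": "send_rows", "body": {"targets": [[0,0,0,1,1],[0,0,0,1,1],[0,0,0,1,1],[0,0,0,1,1],[0,0,0,1,1],[0,0,0,1,1],[0,0,0,1,1],[0,0,0,1,1],[0,0,0,1,1],[0,0,0,1,1],[0,0,0,1,1],[0,0,0,1,1],[-0.04,0.4,0,0.1,1],[-0.04,0.4,0,0,1],[-0.04,0.4,0,0,1],[-0.04,0.4,0,0,1],[-0.04,0.36,0.2,0,1],[0,0,0.4,0,1],[0,0,0.3,0,1],[0,0,0,0,1]]}}

```text
clock: 31.48
tcp_pos: [0.6297, -0.2501, 0.1974]
ee_rot: [[0.966, 0.26, -0.006], [0.26, -0.966, 0.003], [-0.005, -0.005, -1.0]]
wrist_force: [0.3, 0.3, -0.2]
opening: 0.0852
grip_force: 0.0
```

```bash
python3 - <<'E'
from h import *
c=grab('wrist','w12.png')
for o in boxes(c,ymax=235): print(np.round(o[0],1),np.round(o[1],1),round(float(o[2]),1),np.round(o[3],1))
go(.631,-.2505,.0895,15)
s=grab('scene')
for o in boxes(s,ymax=384,amin=60):
    if o[0][1]<150 and o[1][1]<110 and o[0][0]>400: print(np.round(o[0],1),np.round(o[1],1),round(float(o[2]),1),np.round(o[3],1))
E
```

```text
[ 640.3 -247.7] [14.8 75.6] 15.1 [253.5 180.4]
[ 692.8 -329.4] [22.2 40.1] -12.2 [384.8 141.5]
[ 751.3 -371.6] [ 7.4 79.4] 17.1 [488.7  65.1]
at [ 0.6312 -0.2506  0.2001] yaw 15.07 -> tool units [-0.     0.     0.921] spin(units) 0.012
[ 566.5 -392. ] [14.7 94.6] 1.2 [198.7 304.5]
[ 649.5 -245.9] [13.6 56.4] 16.6 [253.2 278.3]
[591.8  99.1] [ 16.5 103.2] -89.0 [294.4 189.2]
```

>>> {"method": "send_rows", "body": {"targets": [[0,0,0.4,0,1],[0,0,0.3,0,1],[0,0,0.17,0,1],[0,0,0.05,0,1],[0,0,0,0,1],[0,0,0,0,0],[0,0,0,0,0],[0,0,0,0,0],[0,0,0,0,0]]}}

```text
clock: 32.7
tcp_pos: [0.6319, -0.2522, 0.0922]
ee_rot: [[0.966, 0.258, 0.003], [0.258, -0.966, -0.001], [0.002, 0.001, -1.0]]
wrist_force: [-0.8, -0.2, 6.6]
opening: 0.059
grip_force: 56.6
```

>>> {"method": "send_rows", "body": {"targets": [[0,0,-0.2,0,0],[0,0,-0.45,0,0],[0,0,-0.45,0,0],[0,0,-0.45,-0.1,0],[0,0,0,-1,0],[0,0,0,-1,0],[0,0,0,-1,0],[0,0,0,-1,0],[0,0,0,-1,0],[0,0,0,-1,0],[0,0,0,-1,0],[0,0,0,-1,0],[0,0,0,-1,0],[0,0,0,-1,0],[0,0,0,-1,0],[0,0,0,-1,0],[0,0,0,0,0],[0,0,0,0,0]]}}

```text
clock: 34.95
tcp_pos: [0.6307, -0.2523, 0.2762]
ee_rot: [[0.044, 0.999, -0.0], [0.999, -0.044, -0.0], [-0.0, -0.0, -1.0]]
wrist_force: [0.2, 0.6, -2.2]
opening: 0.0589
grip_force: 55.7
```

```bash
python3 - <<'E'
from h import *
t=telemetry.get_state();print(t['opening'],t['grip_force']);go(.5895,-.008,.14,87.47)
c=grab('wrist','w13.png');cv2.imwrite('pics/w13b.png',c['img'])
i=cv2.cvtColor(c['img'],cv2.COLOR_BGR2GRAY)[150:200,255].astype(int);print(i)
E
```

```text
0.0588643120797645 55.74556052684784
at [ 0.6307 -0.2523  0.2762] yaw 87.45 -> tool units [ 2.019 -0.433  1.135] spin(units) -0.003
[136 117 103 103 101 104 105 107 121 139 145 146 147 144 145 144 137 148
 189 216 224 224 222 216 211 210 210 209 210 211 209 210 208 209 208 209
 206 207 205 205 206 207 211 213 213 215 214 214 215 214]
```

```bash
python3 - <<'E'
from h import *
t=telemetry.get_state();R=t['ee_rot'];c=grab('wrist')
for r,dz in ((167.5,.0472),):
    z=t['tcp_pos'][2]-dz;P=onz(c,[(252,r)],z);print((R.T@(np.r_[P[0],z]-t['tcp_pos'])).round(4))
i=cv2.imread('pics/w9b.png',0)[150:200,255].astype(int);print(i)
E
```

```text
[ 0.0456 -0.0003  0.0472]
[ 86  85  84  78  79  78  80  89  88  88  86  91  91  91  91 101 120 128
 126 129 127 129 126 126 128 128 148 190 219 226 228 228 227 225 224 225
 225 225 227 225 227 226 226 226 225 223 221 221 221 223]
```

>>> {"method": "send_rows", "body": {"targets": [[0.2,-0.04,0,0,0],[0.43,-0.09,0,0,0],[0.43,-0.09,0,0,0],[0.43,-0.09,0,0,0],[0.4,-0.09,0,0,0],[0.207,-0.041,0,0,0],[0,0,0.3,0,0],[0,0,0.45,0,0],[0,0,0.385,0,0],[0,0,0,0,0],[0,0,0,0,0]]}}

```text
clock: 36.42
tcp_pos: [0.5896, 0.0029, 0.1421]
ee_rot: [[0.042, 0.999, 0.003], [0.999, -0.042, 0.001], [0.001, 0.003, -1.0]]
wrist_force: [0.9, 0.4, -0.8]
opening: 0.0587
grip_force: 55.6
```

```bash
python3 - <<'E'
from h import *
t=telemetry.get_state();print(t['opening'],t['grip_force'],t['wrist_force'].round(1));go(.589,.0015,.108,87.47)
c=grab('wrist');i=c['img']; cv2.imwrite('pics/w14b.png',i)
E
```

```text
0.058746731799340236 55.626479387283325 [ 0.9  0.4 -0.8]
at [0.5896 0.0029 0.1421] yaw 87.61 -> tool units [-0.012 -0.006  0.284] spin(units) 0.023
```

View pics/w14b.png

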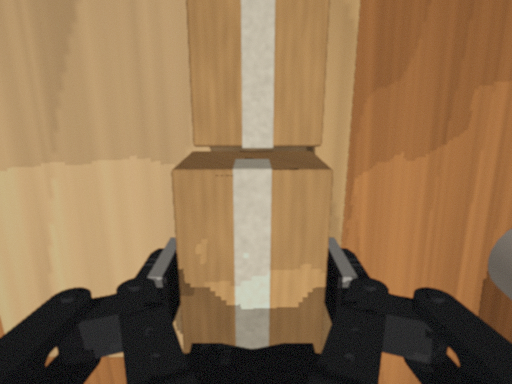

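Carton 1 is straight ahead (its near edge at row 147), and the held carton is aligned behind it. I'll lower it with a small gap and then push.

>>> {"method": "send_rows", "body": {"targets": [[-0.012,0,0,0.02,0],[0,0,0.15,0,0],[0,0,0.11,0,0],[0,0,0.025,0,0],[0,0,0,0,0],[0.01,0.01,0,0,0],[0.01,0.01,0,0,0],[0,0,0,0,0],[0,0,0,0,0]]}}

```text
clock: 37.6
tcp_pos: [0.5888, 0.0001, 0.1069]
ee_rot: [[0.046, 0.999, -0.007], [0.999, -0.046, -0.006], [-0.007, -0.007, -1.0]]
wrist_force: [-11.7, -6.0, 20.4]
opening: 0.0591
grip_force: 59.1
```

>>> {"method": "send_rows", "body": {"targets": [[0.01,0.01,0,0,0],[0.01,0,0,0,0],[0,0,0,0,0],[0,0,0,0,0]]}}

```text
clock: 38.1
tcp_pos: [0.5891, 0.0004, 0.107]
ee_rot: [[0.047, 0.999, -0.01], [0.999, -0.047, -0.01], [-0.01, -0.01, -1.0]]
wrist_force: [-14.7, -10.5, 24.9]
opening: 0.0592
grip_force: 59.7
```

>>> {"method": "send_rows", "body": {"targets": [[0,0,-0.015,0,0],[0,0,0,0,0],[0,0,0,0,0]]}}

```text
clock: 38.48
tcp_pos: [0.5924, 0.0052, 0.107]
ee_rot: [[0.044, 0.999, -0.001], [0.999, -0.044, 0.001], [0.001, -0.001, -1.0]]
wrist_force: [-0.1, 0.0, -2.5]
opening: 0.0589
grip_force: 56.5
```

>>> {"method": "send_rows", "body": {"targets": [[0.01,0.01,0,0,0],[0.01,0.005,0,0,0],[0,0,0,0,0],[0,0,0,0,0]]}}

```text
clock: 38.98
tcp_pos: [0.5928, 0.0057, 0.107]
ee_rot: [[0.045, 0.999, -0.005], [0.999, -0.045, -0.003], [-0.003, -0.005, -1.0]]
wrist_force: [-4.9, -3.5, 1.5]
opening: 0.0587
grip_force: 56.9
```

>>> {"method": "send_rows", "body": {"targets": [[0.01,0,0,0,0],[0,0,0,0,0],[0,0,0,0,0.85],[0,0,0,0,0.95],[0,0,0,0,1],[0,0,0,0,1],[0,0,-0.3,0,1],[0,0,-0.5,0,1],[0,0,-0.5,0,1],[-0.3,0,-0.4,0,1],[-0.4,0,0,0,1],[-0.4,0,0,0,1],[0,0,0,0,1],[0,0,0,0,1]]}}

```text
clock: 40.72
tcp_pos: [0.5885, -0.123, 0.3118]
ee_rot: [[0.045, 0.999, 0.0], [0.999, -0.045, 0.001], [0.001, 0.0, -1.0]]
wrist_force: [0.5, 0.6, -0.5]
opening: 0.0856
grip_force: 0.0
```

```bash
python3 - <<'E'
from h import *
c=grab('wrist','w15.png')
for o in boxes(c,z=.06,ymax=250): print(np.round(o[0],1),np.round(o[1],1),round(float(o[2]),1),np.round(o[3],1))
go(.5635,-.3917,.2,2)
s=grab('scene')
for o in boxes(s,ymax=384,amin=60):
    if o[0][1]<150 and o[1][1]<230 and o[0][0]>400: print(np.round(o[0],1),np.round(o[1],1),round(float(o[2]),1),np.round(o[3],1))
E
```

```text
[782.4 -48.5] [79.4 99.7] 9.5 [463.6  77.9]
[591.7  -6. ] [14.8 68.9] 87.4 [249.9  41.2]
at [ 0.5886 -0.1221  0.3119] yaw 87.54 -> tool units [-2.254 -0.113  0.93 ] spin(units) 14.257
[ 813.1 -453. ] [  9.8 145.5] 17.3 [265.9 373.5]
[ 803.  -421.8] [  5.6 142. ] 17.2 [267.  360.7]
[ 794.  -392.4] [  5.9 144.3] 17.1 [270.8 349.2]
[ 566.7 -391.4] [14.3 94.1] 0.3 [199.2 304.8]
[787.6 -38.7] [ 70.1 117.1] -66.3 [328.2 246.7]
[588.7  54.6] [ 14.8 192.3] 87.6 [286.3 199. ]
```

>>> {"method": "send_rows", "body": {"targets": [[0,0,0,1,1],[0,0,0,1,1],[0,0,0,1,1],[0,0,0,1,1],[0,0,0,1,1],[0,0,0,1,1],[0,0,0,1,1],[0,0,0,1,1],[0,0,0,1,1],[0,0,0,1,1],[0,0,0,1,1],[0,0,0,1,1],[0,0,0,1,1],[0,0,0,1,1],[-0.06,0.44,0,0.25,1],[-0.06,0.45,0,0,1],[-0.06,0.45,0,0,1],[-0.06,0.45,0,0,1],[-0.05,0.45,0,0,1],[0,0,0,0,1]]}}

```text
clock: 43.32
tcp_pos: [0.5626, -0.3982, 0.3109]
ee_rot: [[1.0, 0.027, -0.002], [0.027, -1.0, -0.002], [-0.002, 0.002, -1.0]]
wrist_force: [0.6, 0.6, 0.6]
opening: 0.0855
grip_force: 0.0
```

>>> {"method": "send_rows", "body": {"targets": [[0,0,0.3,0,1],[0,0,0.4,0,1],[0,0,0.23,0,1],[0,0,0,0,1],[0,0,0,0,1]]}}

```text
clock: 43.95
tcp_pos: [0.5657, -0.3926, 0.2018]
ee_rot: [[0.999, 0.036, 0.002], [0.036, -0.999, -0.001], [0.002, 0.001, -1.0]]
wrist_force: [-0.3, -0.2, 0.8]
opening: 0.0854
grip_force: 0.0
```

```bash
python3 - <<'E'
from h import *
c=grab('wrist','w16.png')
for o in boxes(c,ymax=235): print(np.round(o[0],1),np.round(o[1],1),round(float(o[2]),1),np.round(o[3],1))
go(.5635,-.3917,.0895,2)
E
```

```text
[ 574.2 -390.9] [14.6 72.3] 2.4 [250.  184.4]
[ 672.  -364.9] [16.6 38.4] -58.5 [216.8  41.4]
at [ 0.5657 -0.393   0.2023] yaw 2.01 -> tool units [-0.021 -0.013  0.94 ] spin(units) 0.002
```

>>> {"method": "send_rows", "body": {"targets": [[-0.01,-0.015,0.4,0,1],[0,0,0.3,0,1],[0,0,0.19,0,1],[0,0,0.05,0,1],[0,0,0,0,1],[0,0,0,0,1],[0,0,0,0,0],[0,0,0,0,0],[0,0,0,0,0],[0,0,0,0,0]]}}

```text
clock: 45.25
tcp_pos: [0.5636, -0.3921, 0.0886]
ee_rot: [[0.999, 0.034, 0.002], [0.034, -0.999, -0.001], [0.002, 0.001, -1.0]]
wrist_force: [-1.7, 0.3, 6.2]
opening: 0.0593
grip_force: 56.8
```

>>> {"method": "send_rows", "body": {"targets": [[0,0,-0.2,0,0],[0,0,-0.45,0,0],[0,0,-0.45,0,0],[0,0,-0.45,0.75,0],[0,0,0,0,0],[0,0,0,0,0]]}}

```text
clock: 46.0
tcp_pos: [0.562, -0.3913, 0.2717]
ee_rot: [[0.999, -0.044, -0.003], [-0.044, -0.999, 0.001], [-0.003, -0.001, -1.0]]
wrist_force: [-0.2, 0.1, -2.9]
opening: 0.0591
grip_force: 56.0
```

```bash
python3 - <<'E'
from h import *
t=telemetry.get_state();R=t['ee_rot'];c=grab('wrist','w17.png');print(t['opening'],t['grip_force'])
i=cv2.cvtColor(c['img'],cv2.COLOR_BGR2GRAY)[150:200,255].astype(int);print(i)
for r in (165,168,171,174,177):
    z=t['tcp_pos'][2]-.0457;P=onz(c,[(252,r)],z);print(r,(R.T@(np.r_[P[0],z]-t['tcp_pos'])).round(4)[0])
go(.5232,.115,.28,-2.53)
E
```

```text
0.059142932292868024 55.9822940826416
[162 153 122  95  85  85  88  85  88  93 107 115 123 124 124 124 123 124
 123 124 143 186 214 224 224 223 223 221 222 221 221 223 223 222 223 223
 222 220 221 221 220 217 217 217 219 221 225 227 228 227]
165 0.0466
168 0.0455
171 0.0444
174 0.0433
177 0.0422
at [ 0.5618 -0.3912  0.2708] yaw -2.55 -> tool units [-0.509 -4.2   -0.066] spin(units) -0.003
```

>>> {"method": "send_rows", "body": {"targets": [[-0.06,-0.25,0,0,0],[-0.06,-0.45,0,0,0],[-0.06,-0.45,0,0,0],[-0.06,-0.45,0,0,0],[-0.06,-0.45,0,0,0],[-0.06,-0.45,0,0,0],[-0.06,-0.45,0,0,0],[-0.06,-0.45,0,0,0],[-0.06,-0.45,0,0,0],[-0.016,-0.318,0,0,0],[0,0,0.3,0,0],[0,0,0.45,0,0],[0,0,0.33,0,0],[0,0,0,0,0],[0,0,0,0,0]]}}

```text
clock: 47.92
tcp_pos: [0.5191, 0.1111, 0.1442]
ee_rot: [[0.999, -0.045, 0.0], [-0.045, -0.999, 0.0], [0.0, -0.0, -1.0]]
wrist_force: [0.3, -0.0, -2.4]
opening: 0.0591
grip_force: 55.8
```

```bash
python3 - <<'E'
from h import *
t=telemetry.get_state();print(t['opening'],t['grip_force'],t['wrist_force'].round(1));go(.5175,.1115,.1055,-2.53)
c=grab('wrist');cv2.imwrite('pics/w18b.png',c['img'])
E
```

```text
0.05905878832826495 55.79543709754944 [ 0.3 -0.  -2.4]
at [0.5191 0.1111 0.1442] yaw -2.56 -> tool units [-0.014 -0.002  0.323] spin(units) -0.004
```

View pics/w18b.png

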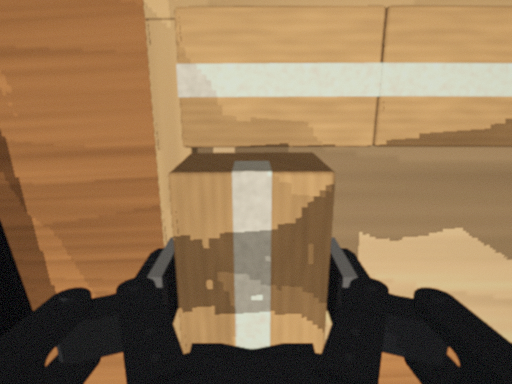

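The two far-fence cartons sit tight and square, with their seam at column ~380, and the held carton is behind carton 1, next to the left fence. Lowering.

>>> {"method": "send_rows", "body": {"targets": [[-0.014,0,0.15,0,0],[0,0,0.13,0,0],[0,0,0.035,0,0],[0,0,0,0,0],[0,0,0,0,0]]}}

```text
clock: 48.6
tcp_pos: [0.5175, 0.1111, 0.1065]
ee_rot: [[0.999, -0.045, 0.001], [-0.045, -0.999, 0.0], [0.001, -0.0, -1.0]]
wrist_force: [-0.1, 0.1, -1.1]
opening: 0.0587
grip_force: 55.9
```

>>> {"method": "send_rows", "body": {"targets": [[0,0,0.01,0,0],[0.01,-0.01,0,0,0],[0.01,-0.01,0,0,0],[0.01,0,0,0,0],[0,0,0,0,0],[0,0,0,0,0]]}}

```text
clock: 49.35
tcp_pos: [0.5207, 0.1131, 0.1047]
ee_rot: [[0.999, -0.045, -0.0], [-0.045, -0.999, -0.0], [-0.0, 0.0, -1.0]]
wrist_force: [-0.8, -1.2, -2.2]
opening: 0.0593
grip_force: 55.9
```

>>> {"method": "send_rows", "body": {"targets": [[0.01,-0.005,0,0,0],[0.005,-0.005,0,0,0],[0,0,0,0,0],[0,0,0,0,0]]}}

```text
clock: 49.85
tcp_pos: [0.5221, 0.114, 0.1046]
ee_rot: [[0.999, -0.045, -0.001], [-0.045, -0.999, -0.001], [-0.001, 0.001, -1.0]]
wrist_force: [-3.6, -1.1, -2.2]
opening: 0.0587
grip_force: 56.0
```

>>> {"method": "send_rows", "body": {"targets": [[0.01,-0.01,0,0,0],[0,-0.005,0,0,0],[0,0,0,0,0],[0,0,0,0,0]]}}

```text
clock: 50.35
tcp_pos: [0.5223, 0.1143, 0.1044]
ee_rot: [[0.999, -0.045, -0.004], [-0.045, -0.999, -0.004], [-0.004, 0.004, -1.0]]
wrist_force: [-5.8, -4.5, 1.7]
opening: 0.0592
grip_force: 56.5
```

>>> {"method": "send_rows", "body": {"targets": [[0,0,0,0,0.85],[0,0,0,0,0.95],[0,0,0,0,1],[0,0,0,0,1],[0,0,-0.3,0,1],[0,0,-0.5,0,1],[0,0,-0.5,0,1],[-0.1,0.3,-0.5,0,1],[-0.1,0.3,-0.2,0,1],[0,0,0,0,1],[0,0,0,0,1]]}}

```text
clock: 51.72
tcp_pos: [0.4981, 0.05, 0.3372]
ee_rot: [[0.999, -0.044, -0.0], [-0.044, -0.999, 0.0], [-0.0, -0.0, -1.0]]
wrist_force: [-0.6, -0.2, -0.9]
opening: 0.0854
grip_force: 0.0
```

```bash
python3 - <<'E'
from h import *
c=grab('wrist','w19.png');np.save('pics/w19.npy',np.array([c],dtype=object))
cv2.imwrite('pics/w19b.png',cv2.resize(c['img'],(800,600),interpolation=cv2.INTER_CUBIC))
for o in boxes(c,z=.06,ymax=245): print(np.round(o[0],1),np.round(o[1],1),round(float(o[2]),1),np.round(o[3],1))
go(.5,0,.3,0)
E
```

```text
[527.7 301.3] [25.6 38.3] -85.5 [ 15.2 147.7]
[521.  113.7] [15.  91.8] -2.3 [190.4 143.7]
[594.1  50.3] [ 14.9 182.2] 87.8 [247.9  69.6]
at [0.4981 0.0504 0.3368] yaw -2.48 -> tool units [0.035 0.419 0.306] spin(units) -0.413
```

View pics/w19b.png

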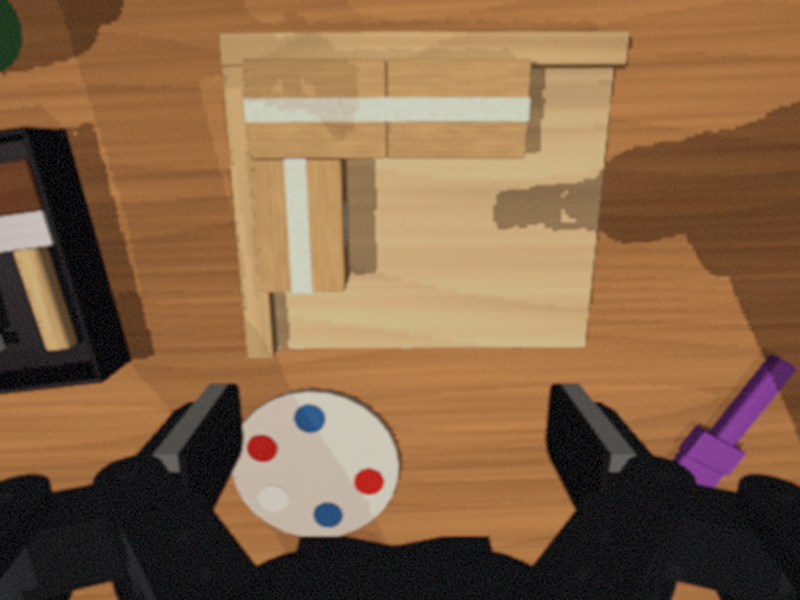

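All three cartons are tight and square: the two far-fence cartons share a tape line (245–530, ~110), the turned one sits at (300,225) touching both, and tape positions are within 1–2 mm of target. Handing in.

```bash
python3 -c "
from rig import robot
print(robot.close_job())"
```

```text
the job is handed in; nothing more can be done
None
```

I handed in the job: brush and tube lie flat in the tray, and the bench's three cartons form the layer from the fence corner (two along the far fence, one turned). The last camera check put the cartons within about 2 mm of target; the hand-in gave no verdict.

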